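# Line up the solvent bottles by height in the chromatograph's tray

### The arm

A 7-joint arm with a two-finger parallel gripper is mounted at the origin on the work surface. World frame = base frame: x ahead of the robot, y to its left, z up, the work surface at z = 0. Lengths are in mm, angles in rad, forces in N, time in s.
With the tool pointing down it reaches from about 400 to 875 mm from the base axis. Payload 4.4 kg.
Tool frame: the origin (TCP) lies where the fingers leave the gripper's body, on its centre line; the fingertips stand 73 mm ahead of it and the grasp point (between the pads) lies 54 mm ahead of it; z points along the fingers, y is the line along which they close (so a half turn about z gives the same grasp; the last joint's range is limited). The gripper opens to 85 mm and grips with 20 to 120 N. Pads are 22 mm wide; open, the fingers measure 114 mm over their backs; the gripper's body (76 mm by 85 mm) begins 54 mm behind the grasp point. The pads swing forward as they close: fully open they stand 13 mm farther back than shut.
Start: joints at [1.16, 0.628, 0.038, 1.517, -0.027, 0.996, -0.02], TCP at [219.731, -611.748, 303.913] pointing down, gripper open.
Joint ranges: [-3.06, 3.06], [-0.37, 2.12], [-1.25, 1.32], [0.18, 2.47], [-1.1, 4.24], [0.23, 1.98], [-2.94, 2.94]. Speed limits (rad/s): [2.57, 2.57, 3.14, 3.14, 3.14, 3.14, 3.14].

### API

Orientations are given as [roll, pitch, yaw] about the fixed x, y, z axes, in that order (R = Rz(yaw) Ry(pitch) Rx(roll)).
In Python, from cell import ctrl gives the robot as it stands.
- The arm moves only by the tool send_rows, never from a script. Its argument "rows" is a list that holds one entry, the list of rows, each a list of 6 numbers: the shift along the tool's x, y, z in cm, then the turn, a rotation vector about the tool's x, y, z in rad. In form: [[[tx, ty, tz, wx, wy, wz], ...]]. A call has 1 to 10 rows; each row is the pose to reach, as a shift and turn from the pose commanded when the call began, along the tool's axes at that moment; what a row does not reach only later rows make up. A row lasts 1/10 s, in which the tool goes at most 50 mm and 8.59 degrees, less where a joint would pass 70% of its speed; a pose out of reach is approached as far as the arm can. A call with a gripper value outside its range is refused whole. "grip" is the closure in counts, from 0 (fully open) to 255 (shut), set as the call begins (left out, the last holds). The fingers move at their own pace and stop on an object; the grip force is fixed at half the most. Time passes only in rows, so rows that repeat a pose let the fingers close. It gives the time, the measured TCP pose, the force, the opening and the grip force at its end, in the units of the state.
- ctrl.read_state(): the state, without advancing time (a new reading comes with each control period).
- ctrl.get_image(name): name is "side" or "top"; returns a dict with "pixels" (420x560x3 uint8, red, green, blue), "fx", "fy", "cx", "cy" (pixels), "extrinsics" (4x4, takes a point from camera to world coordinates). Camera axes: x right, y up, looking along -z (the intrinsics and any distortion apply to the point x, -y, -z); pixel columns grow to the right and rows downward; lengths in mm; the calibration is good to about 2 mm. A picture is of the moment at which its call begins. There is no depth.
- ctrl.finish_job(): hands the job in; it is judged then, once.
The state is a dict: "clock": time; "qpos": joint angles; "qd": joint speeds; "tau": joint torques, N m; "eef_pos": TCP position; "tool_rot": TCP orientation; "force": force on the tool from outside, world axes, zero at the start; "torque": the same for the moment, N m; "width": finger opening in mm; "gripper_force": force on a finger pad.
Only numpy, scipy, OpenCV 4.12 (cv2) and the standard library are available. Lean on these libraries where they do the work, as an engineer would, in place of code of your own. Each camera call takes 0.05 s, during which the arm holds its last target. There are 200 camera calls.

### The job

Stand the four blue-capped amber bottles upright in the solvent tray, one in the middle of each coaster, in order of height: the shortest on the red coaster at one end, then taller and taller, with the tallest on the white coaster at the other end. Set them down rather than dropping them, do not tip any over, and leave the black rack and the big red-capped bottle where they are.

Things in the scene. Friction and masses are not known exactly. Their poses are not given: they have to be found in the camera images.
- bottle_1_mid (a point): the shortest of the four loose amber glass bottles with blue caps: 62 mm tall in all, round, 34 mm in diameter with straight sides from the bottom up to 40 mm, then a shoulder and a blue cap 26 mm in diameter and 15 mm high; about 50 g. It stands upright on the bench. The point is on its axis, half-way up (31 mm above its underside); z points up along the bottle.
- bottle_2_mid (a point): the second shortest of the four loose amber glass bottles with blue caps: 82 mm tall in all, round, 42 mm in diameter with straight sides from the bottom up to 52 mm, then a shoulder and a blue cap 32 mm in diameter and 17 mm high; about 90 g. It stands upright on the bench. The point is on its axis, half-way up (41 mm above its underside); z points up along the bottle.
- bottle_3_mid (a point): the second tallest of the four loose amber glass bottles with blue caps: 102 mm tall in all, round, 50 mm in diameter with straight sides from the bottom up to 65 mm, then a shoulder and a blue cap 36 mm in diameter and 19 mm high; about 130 g. It stands upright on the bench. The point is on its axis, half-way up (51 mm above its underside); z points up along the bottle.
- bottle_4_mid (a point): the tallest of the four loose amber glass bottles with blue caps: 122 mm tall in all, round, 58 mm in diameter with straight sides from the bottom up to 78 mm, then a shoulder and a blue cap 42 mm in diameter and 21 mm high; about 200 g. It stands upright on the bench. The point is on its axis, half-way up (61 mm above its underside); z points up along the bottle.
- mark_red: RED round coaster, 70 mm in diameter, 3 mm thick, fixed on the grey tray; its origin is the centre of its underside, so a bottle stands 3 mm above the origin (9 mm above the bench). The four coasters lie in one straight row 90 mm apart, on a tray 120 x 400 mm whose rim is 12 mm high; the tray may lie at an angle. It is at one end of the row, either end.
- mark_mid1: White round coaster, 70 mm in diameter, 3 mm thick, fixed on the grey tray; its origin is the centre of its underside, so a bottle stands 3 mm above the origin (9 mm above the bench). One of the two inner places of the row; it may be the one next to the red coaster or the one further from it. x and y along the tray's short and long sides.
- mark_mid2: White round coaster, 70 mm in diameter, 3 mm thick, fixed on the grey tray; its origin is the centre of its underside, so a bottle stands 3 mm above the origin (9 mm above the bench). The other inner place of the row; it may be next to the red coaster or further from it.
- mark_far: White round coaster, 70 mm in diameter, 3 mm thick, fixed on the grey tray; its origin is the centre of its underside, so a bottle stands 3 mm above the origin (9 mm above the bench). The end of the row opposite the red coaster.
- vial_rack: bystander: loose black rack full of holes, 90 x 150 x 35 mm, on the bench to the robot's right; origin at the centre of its underside, y along its length. Not to be disturbed.
- waste_bottle: bystander: big loose amber bottle with a red cap, 86 mm in diameter, 180 mm tall, on the bench to the robot's left; origin at the centre of its underside. Not to be disturbed.
There are look-alikes about, which are no part of the job. What is shaped like the part that bears bottle_2_mid but turquoise or yellow is not meant.

How it is judged:
By the outcome, as a careful person would: the job done as asked, in the order asked, and still so for the second after the job is handed in, with the robot touching nothing.
It also fails if it takes over 106 s, if anything falls off the work surface, if the arm or the gripper's body presses on something with over 40 N, if the wrist force passes 120 N, or if a joint passes its speed limit or range.

## Working session

There is one attempt and no reset: what is moved stays moved. The work goes in short steps, Python scripts to look and compute and a tool call to move; the robot and the scene stay as the last step left them, time stands still between calls to the robot, and variables do not carry over. Pictures are saved under pics/ and viewed, at most 14 in all, crops included, and the job is handed in when it is done.

Besides the shell and the picture viewer there is one more tool, called after ">>>" in YAML: its name, and indented under it one key for each argument. send_rows: Moves the arm, as the interface text tells. Its arguments: {"type":"object","properties":{"rows":{"type":"array","items":{"type":"array","items":{"type":"array","items":{"type":"number"}}}},"grip":{"type":"number"}},"required":["rows"]}

```bash
ls; mkdir -p pics
cat > h.py <<'E'
import numpy as np, cv2
from cell import ctrl
def snap(n,tag):
    d=ctrl.get_image(n); cv2.imwrite(f'pics/{tag}.png',d['pixels'][:,:,::-1]); np.savez(f'pics/{tag}.npz',**{k:np.array(v) for k,v in d.items()}); return d
def ray(d,u,v):
    E=np.array(d['extrinsics']); r=E[:3,:3]@np.array([(u-d['cx'])/d['fx'],-(v-d['cy'])/d['fy'],-1]); return E[:3,3],r
def atz(d,u,v,z):
    o,r=ray(d,u,v); return (o+r*(z-o[2])/r[2])[:3]
def proj(d,p):
    E=np.linalg.inv(np.array(d['extrinsics'])); c=E[:3,:3]@np.array(p)+E[:3,3]
    return d['cx']+d['fx']*c[0]/-c[2], d['cy']-d['fy']*c[1]/-c[2]
E
python3 - <<'E'
from h import *
s=ctrl.read_state(); print(s)
for n in('top','side'):
    d=snap(n,n+'0'); print({k:v for k,v in d.items() if k!='pixels'})
E
```

```text
pics
{'clock': 0.0, 'qpos': array([ 1.16022384,  0.62935064,  0.03842728,  1.51835231, -0.02697368,
        0.99628096, -0.01999182]), 'qd': array([-0.00043859, -0.00203399, -0.00026208, -0.00158628,  0.00048606,
        0.00220905,  0.00054611]), 'tau': array([-7.03130831e-05, -5.63396430e+01,  1.22631636e+00, -1.93445063e+01,
        1.10984186e-02,  1.05486129e-02, -2.70710575e-05]), 'eef_pos': array([ 219.55921729, -611.29075157,  302.99078355]), 'tool_rot': array([-3.13971943e+00,  3.79837478e-05,  3.44807251e-01]), 'force': array([-0.18212017, -0.64064698, -0.99212167]), 'torque': array([-0.02858667, -0.05424172,  0.01402833]), 'gripper_force': 0.0, 'width': 85.4707662025364}
{'fx': 397.30058715938264, 'fy': 397.30058715938264, 'cx': 277.81860936904803, 'cy': 207.70626838301214, 'extrinsics': array([[ 2.64584980e-02,  9.84482562e-01, -1.73476320e-01,
         2.55149108e+02],
       [-9.99371645e-01,  3.01441451e-02,  1.86452685e-02,
         3.01397241e+01],
       [ 2.35852370e-02,  1.72873989e-01,  9.84661526e-01,
         1.18894159e+03],
       [ 0.00000000e+00,  0.00000000e+00,  0.00000000e+00,
         1.00000000e+00]])}
{'fx': 384.771337425269, 'fy': 384.771337425269, 'cx': 283.4615483958895, 'cy': 212.46565180824965, 'extrinsics': array([[ 7.40962903e-01,  3.90398227e-01, -5.46409371e-01,
        -8.70164148e+01],
       [-6.71513039e-01,  4.38788809e-01, -5.97105200e-01,
        -5.93403785e+02],
       [ 6.64950527e-03,  8.09353820e-01,  5.87283729e-01,
         6.62225176e+02],
       [ 0.00000000e+00,  0.00000000e+00,  0.00000000e+00,
         1.00000000e+00]])}
```

View pics/top0.png

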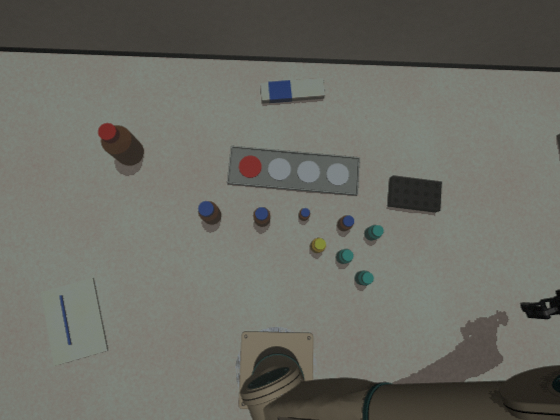

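View pics/side0.png

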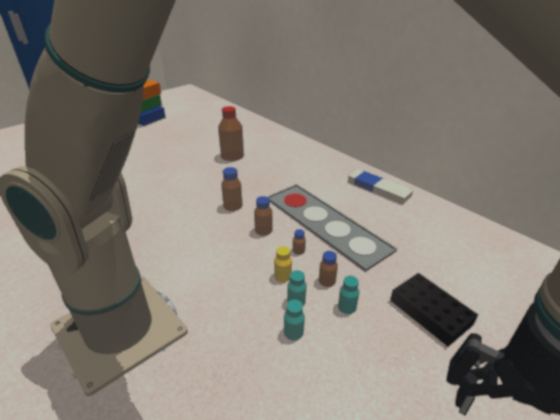

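The top view shows the blue-capped bottles at about (207,209), (261,215), (304,214) and (347,222). The red coaster is at (250,167), with white coasters at (279,169), (308,171) and (338,174). The things that could be mistaken for them:
- yellow bottle at (319,245)
- turquoise bottles at (375,232), (345,256) and (365,278)
- blue and white box at (292,90)
- red-capped bottle at (108,132)

By size, the blue-capped bottles look like 4, 3, 1, 2 from left to right. Next I'll measure them and check with a close crop.

```bash
cat > m.py <<'E'
from h import *
def blobs(d,lo,hi,amin=15):
    h=cv2.cvtColor(np.ascontiguousarray(d['pixels']),cv2.COLOR_RGB2HSV)
    n,l,s,c=cv2.connectedComponentsWithStats(cv2.inRange(h,lo,hi))
    return [(c[i],s[i]) for i in range(1,n) if s[i][4]>=amin]
E
python3 - <<'E'
from m import *
t=dict(np.load('pics/top0.npz')); s=dict(np.load('pics/side0.npz'))
for nm,d in(('top',t),('side',s)):
    print(nm,'blue')
    for c,st in blobs(d,(108,90,50),(130,255,255)): print(c.round(1),st, [atz(d,*c,z)[:2].round(0).tolist() for z in (57,76,96,116)])
    print('red')
    for c,st in blobs(d,(0,170,90),(6,255,255),60)+blobs(d,(174,170,90),(180,255,255),60): print(c.round(1),st,atz(d,*c,9).round(1))
    print('white')
    for c,st in blobs(d,(0,0,150),(180,30,255),100): 
        if st[4]<2000: print(c.round(1),st,atz(d,*c,9).round(1))
p=t['pixels'][140:300,190:400,::-1]; q=s['pixels'][150:350,200:410,::-1]
a=cv2.resize(p,None,fx=3.8,fy=3.8,interpolation=cv2.INTER_CUBIC); cv2.imwrite('pics/ct.png',a[:600,:800])
cv2.imwrite('pics/cs.png',cv2.resize(q,None,fx=3,fy=3,interpolation=cv2.INTER_CUBIC))
E
```

```text
top blue
[279.7  89.9] [269  80  23  20 394] [[820.0, 13.0], [810.0, 13.0], [800.0, 13.0], [790.0, 13.0]]
[205.7 208.3] [199 201  15  15 175] [[446.0, 216.0], [443.0, 213.0], [440.0, 210.0], [436.0, 207.0]]
[261.1 213.3] [255 208  13  12 123] [[437.0, 56.0], [434.0, 56.0], [430.0, 55.0], [427.0, 55.0]]
[304.7 212.2] [301 208   9   9  56] [[444.0, -69.0], [441.0, -68.0], [437.0, -66.0], [434.0, -64.0]]
[348.1 220.7] [343 216  11  11  94] [[423.0, -195.0], [420.0, -191.0], [417.0, -187.0], [414.0, -183.0]]
[ 64.9 320.1] [ 60 296  11  49 109] [[126.0, 580.0], [128.0, 571.0], [131.0, 561.0], [133.0, 551.0]]
red
[107.1 129.4] [100 124  15  14  66] [692.4 541.9   9. ]
white
side blue
[150.9 115.4] [139 106  25  19 272] [[525.0, 881.0], [506.0, 835.0], [486.0, 786.0], [465.0, 738.0]]
[229.6 171.4] [224 168  12   8  83] [[497.0, 297.0], [479.0, 269.0], [459.0, 239.0], [440.0, 210.0]]
[367.6 178.5] [356 172  25  14 199] [[787.0, -18.0], [759.0, -36.0], [731.0, -55.0], [702.0, -74.0]]
[262.6 200.5] [257 197  13   8  85] [[471.0, 103.0], [453.0, 81.0], [435.0, 58.0], [416.0, 35.0]]
[299.1 233. ] [295 230   9   7  50] [[447.0, -69.0], [430.0, -85.0], [412.0, -102.0], [395.0, -120.0]]
[329.3 256.6] [324 251  12  12 116] [[438.0, -178.0], [422.0, -191.0], [405.0, -204.0], [387.0, -218.0]]
red
[294.7 199.9] [286 196  19   9 135] [589.9  96.3   9. ]
white
[ 10.9 153.2] [  0 135  25  40 588] [  26.9 1000.3    9. ]
[315. 213.] [303 206  25  15 291] [587.    8.2   9. ]
[337.4 228.3] [325 221  26  16 331] [581.4 -82.3   9. ]
[362.3 245.2] [349 236  28  19 395] [ 576.5 -172.1    9. ]
[169.5 350.9] [156 346  29  14 126] [  51.4 -120.     9. ]
[210.2 360.7] [204 352  16  25 141] [  97.9 -190.     9. ]
[141.6 381.3] [124 358  42  44 670] [ -16.6 -142.6    9. ]
[165.9 376.1] [156 368  22  15 106] [  20.8 -162.6    9. ]
[161.4 404.3] [135 381  52  39 777] [ -10.3 -204.3    9. ]
```

View pics/ct.png

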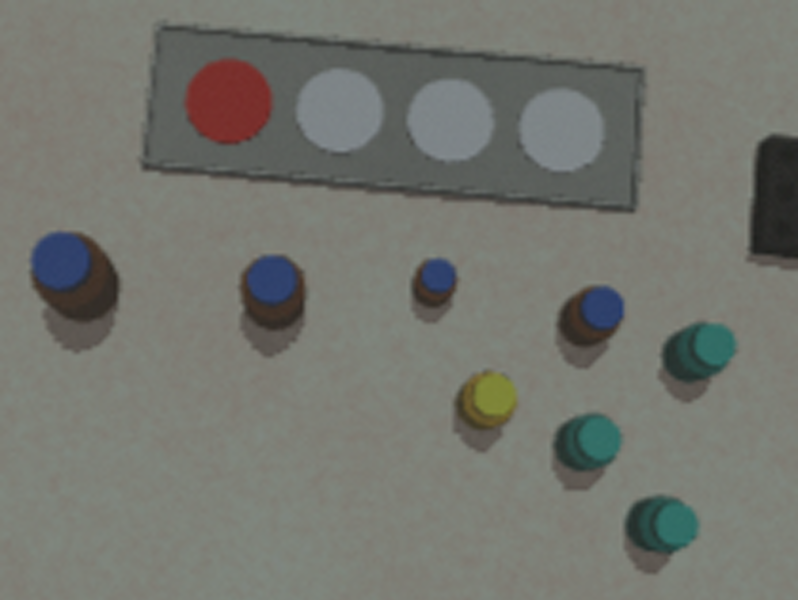

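The crop confirms it. From left to right the bottles shrink or grow as 4 (208), 3 (261), 1 (304) and 2 (347). The yellow and turquoise ones are not wanted, and the red coaster is the left (+y) end. Next I'll fit positions from both cameras.

```bash
cat >> m.py <<'E'
from scipy.optimize import least_squares
def hullc(d,x,y,r,z0,z1):
    a=np.linspace(0,2*np.pi,40,endpoint=False)
    p=np.array([proj(d,(x+r*np.cos(t),y+r*np.sin(t),z)) for z in(z0,z1) for t in a],np.float32)
    m=cv2.moments(cv2.convexHull(p)); return np.array([m['m10'],m['m01']])/m['m00'], m['m00']
def fit(dc,r,z0,z1,x0):
    return least_squares(lambda q:np.concatenate([hullc(d,*q,r,z0,z1)[0]-c for d,c in dc]),x0)
BL=((105,70,30),(135,255,255)); SP={1:(13,47,62),2:(16,65,82),3:(18,83,102),4:(21,101,122)}
def near(bl,d,guess,sp):
    p,a=hullc(d,*guess,*sp); c,s=min(bl,key=lambda b:np.hypot(*(b[0]-p))); return c,s[4],a
E
python3 - <<'E'
from m import *
t=dict(np.load('pics/top0.npz')); s=dict(np.load('pics/side0.npz'))
G={4:(436,207),3:(430,55),1:(444,-69),2:(420,-190)}
for k,g in G.items():
    r=[(d,)+near(blobs(d,*BL),d,g,SP[k]) for d in(t,s)]
    f=fit([x[:2] for x in r],*SP[k],g); 
    print(k,f.x.round(1),'res',f.fun.round(1),[fit([x[:2]],*SP[k],g).x.round(1) for x in r],[(x[2],round(x[3])) for x in r])
for k,pt,ps in (('red',(250,167),(295,200)),('m1',(279,169),(315,213)),('m2',(308,171),(337,228)),('far',(338,174),(362,245))):
    r=[]
    for d,p in((t,pt),(s,ps)):
        h=cv2.cvtColor(np.ascontiguousarray(d['pixels']),cv2.COLOR_RGB2LAB).astype(int)
        _,im,_,_=cv2.floodFill(np.ascontiguousarray(d['pixels']).copy(),None,p,(0,255,0),(12,)*3,(12,)*3,4|cv2.FLOODFILL_FIXED_RANGE|(255<<8)) if 0 else (0,None,0,0)
        ref=h[p[1]-1:p[1]+2,p[0]-1:p[0]+2].mean((0,1)); m=(np.abs(h-ref).sum(2)<36).astype(np.uint8)
        n,l,st,c=cv2.connectedComponentsWithStats(m,connectivity=4); i=l[p[1],p[0]]; r.append((d,c[i],st[i][4]))
    g=(585,0); f=fit([x[:2] for x in r],35,9,9.01,g)
    print(k,f.x.round(1),f.fun.round(1),[fit([x[:2]],35,9,9.01,g).x.round(1) for x in r],[(x[2],round(hullc(x[0],*f.x,35,9,9.01)[1])) for x in r])
E
```

```text
4 [438.1 207.9] res [-0.2 -0.3 -0.1  0.6] [array([437.2, 207.4]), array([440.4, 210.1])] [(np.int32(179), 209), (np.int32(124), 185)]
3 [432.3  55.1] res [ 0.2 -0.5 -0.1  0.9] [array([431. ,  55.4]), array([430.,  55.])] [(np.int32(128), 142), (np.int32(116), 167)]
1 [445.6 -68.7] res [-0.4 -0.4 -0.2  0.7] [array([444.4, -69. ]), array([448.1, -68.2])] [(np.int32(63), 71), (np.int32(62), 102)]
2 [ 421.1 -191.1] res [-0.3 -0.3 -0.   0.8] [array([ 420., -190.]), array([ 423.1, -189.3])] [(np.int32(99), 114), (np.int32(138), 189)]
red [575.9   0. ] [31.6  5.4 19.5 16.2] [array([585.,   0.]), array([546.2,   0. ])] [(np.int32(390), 395), (np.int32(214), 279)]
m1 [584.4   0. ] [2.3 0.4 1.3 1.8] [array([585.,   0.]), array([582.7,   0. ])] [(np.int32(425), 394), (np.int32(282), 275)]
m2 [594.1   0. ] [-26.9  -5.2 -18.6 -14.8] [array([585.,   0.]), array([630.7,   0. ])] [(np.int32(420), 392), (np.int32(324), 271)]
far [621.6   0. ] [-55.9 -16.3 -36.9 -35.4] [array([585.,   0.]), array([694.7,   0. ])] [(np.int32(416), 387), (np.int32(381), 261)]
```

```bash
cat >> m.py <<'E'
def fit(dc,r,z0,z1,x0):
    x0=np.array(x0,float)-100
    f=least_squares(lambda q:np.concatenate([hullc(d,*(q+x0),r,z0,z1)[0]-c for d,c in dc]),[100,100],diff_step=.05); f.x=f.x+x0; return f
def coaster(d,p):
    h=cv2.cvtColor(np.ascontiguousarray(d['pixels']),cv2.COLOR_RGB2LAB).astype(int)
    ref=h[p[1]-1:p[1]+2,p[0]-1:p[0]+2].mean((0,1)); m=(np.abs(h-ref).sum(2)<36).astype(np.uint8)
    n,l,st,c=cv2.connectedComponentsWithStats(m,connectivity=4); i=l[p[1],p[0]]; return d,c[i],st[i][4]
E
python3 - <<'E'
from m import *
t=dict(np.load('pics/top0.npz')); s=dict(np.load('pics/side0.npz'))
G={4:(436,207),3:(430,55),1:(444,-69),2:(420,-190)}
for k,g in G.items():
    r=[(d,)+near(blobs(d,*BL),d,g,SP[k]) for d in(t,s)]
    f=fit([x[:2] for x in r],*SP[k],g); 
    print(k,f.x.round(1),'res',f.fun.round(1),[fit([x[:2]],*SP[k],g).x.round(1) for x in r])
P=[]
for k,pt,ps in (('red',(250,167),(295,200)),('m1',(279,169),(315,213)),('m2',(308,171),(337,228)),('far',(338,174),(362,245))):
    r=[coaster(t,pt),coaster(s,ps)]
    g=(585,0); f=fit([x[:2] for x in r],35,9,9.01,g);P.append(f.x)
    print(k,f.x.round(1),f.fun.round(1),[fit([x[:2]],35,9,9.01,g).x.round(1) for x in r])
P=np.array(P);c=P.mean(0);u=P[3]-P[0];u/=np.hypot(*u)
print('row',np.diff(P,axis=0).round(1).tolist(),[(c+u*k).round(1).tolist() for k in(-135,-45,45,135)])
E
```

```text
4 [438.1 207.8] res [-0.1 -0.3 -0.1  0.6] [array([437.2, 207.4]), array([440.4, 210.4])]
3 [432.5  56. ] res [-0.1 -0.5 -0.3  0.7] [array([430.9,  55.7]), array([435.2,  58.2])]
1 [445.7 -68.9] res [-0.3 -0.5 -0.1  0.8] [array([444.3, -69.8]), array([448., -67.])]
2 [ 421.4 -190.8] res [-0.4 -0.4  0.   0.7] [array([ 420.3, -192. ]), array([ 423.1, -189.3])]
red [590.4  97. ] [ 0.2 -0.2 -0.3  0.1] [array([589.7,  97.5]), array([591.2,  96.8])]
m1 [586.2   7.4] [-0.1 -0.2 -0.1  0.4] [array([585.4,   7.1]), array([587.8,   8.6])]
m2 [580.9 -82.5] [-0.1 -0.2 -0.   0.4] [array([580.3, -82.9]), array([582.2, -81.5])]
far [ 575.8 -172.3] [-0.3 -0.2  0.   0.4] [array([ 575.2, -173.1]), array([ 577. , -171.3])]
row [[-4.2, -89.6], [-5.3, -89.9], [-5.1, -89.9]] [[590.6, 97.2], [585.7, 7.4], [580.9, -82.5], [576.0, -172.4]]
```

Fits agree between cameras and the coaster spacing comes out at 90 mm. Placing order is 2, 1, 3, 4. First I move above bottle 2 at (421,-191) with yaw 0.

>>> send_rows:
  rows:
    - [[2,-2,0,0,0,0.03],[6,-5.9,0,0,0,0.1],[10.5,-10.3,0,0,0,0.17],[15,-14.8,0,0,0,0.24],[19.5,-19.2,0,0,0,0.31],[24,-23.6,0,0,0,0.345],[28,-27.6,0,0,0,0.345],[31,-30.5,0,0,0,0.345],[33.2,-32.7,0,0,0,0.345],[33.2,-32.7,0,0,0,0.345]]
  grip: 75

```text
clock: 1.1
eef_pos: [422.6, -188.5, 303.8]
tool_rot: [-3.141, 0.0, 0.002]
force: [1.2, 0.4, 0.4]
width: 60.6
gripper_force: 0.0
```

>>> send_rows:
  rows:
    - [[0,0,2],[0,0,6],[0,0,10],[0,0,13],[0,0,15],[0,0,15],[0,0,15]]

```text
validation failed for argument at $.ro...
```

>>> send_rows:
  rows:
    - [[0,0,2,0,0,0],[0,0,6,0,0,0],[0,0,10,0,0,0],[0,0,13,0,0,0],[0,0,14,0,0,0],[0,0,14,0,0,0],[0,0,14,0,0,0]]

```text
clock: 1.8
eef_pos: [422.2, -192.1, 164.8]
tool_rot: [3.141, -0.001, -0.0]
force: [-0.6, -1.2, 0.2]
width: 60.2
gripper_force: 0.0
```

>>> send_rows:
  rows:
    - [[-0.1,-0.1,1,0,0,0],[-0.1,-0.1,2.5,0,0,0],[-0.1,-0.1,4,0,0,0],[-0.1,-0.1,5.5,0,0,0],[-0.1,-0.1,6.7,0,0,0],[-0.1,-0.1,7.3,0,0,0],[-0.1,-0.1,7.3,0,0,0],[-0.1,-0.1,7.3,0,0,0]]

```text
clock: 2.6
eef_pos: [421.0, -190.7, 91.1]
tool_rot: [3.141, -0.001, -0.0]
force: [-0.4, 0.4, 0.0]
width: 59.8
gripper_force: 0.0
```

Run:
```python
from h import *
d=snap('side','s1'); p=d['pixels'][170:330,250:450,::-1]
cv2.imwrite('pics/s1c.png',cv2.resize(p,None,fx=3.5,fy=3.5,interpolation=cv2.INTER_CUBIC))
```

```text
(no output)
```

View pics/s1c.png

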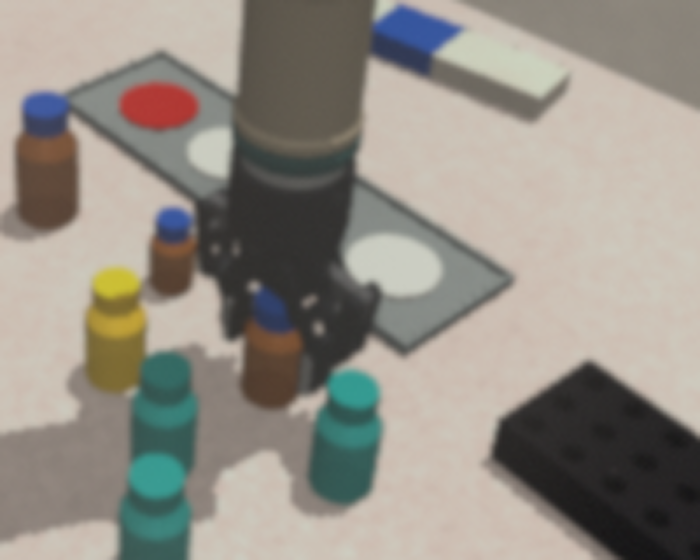

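The crop shows bottle 2 at about (272,350), between the open fingers and clear of the turquoise bottle. Closing the gripper.

>>> send_rows:
  rows:
    - [[0,0,0,0,0,0],[0,0,0,0,0,0],[0,0,0,0,0,0],[0,0,0,0,0,0],[0,0,0,0,0,0],[0,0,0,0,0,0],[0,0,0,0,0,0]]
  grip: 255

```text
clock: 3.35
eef_pos: [421.0, -190.9, 91.7]
tool_rot: [-3.141, -0.002, -0.0]
force: [0.1, 0.5, 6.0]
width: 40.5
gripper_force: 60.4
```

>>> send_rows:
  rows:
    - [[0,0,-1,0,0,0],[0,0,-3.5,0,0,0],[0,0,-7,0,0,0],[0,0,-10.5,0,0,0],[0,0,-13,0,0,0],[1,-1,-13,0,0,0],[3,-3.5,-13,0,0,0],[5,-6,-13,0,0,0],[7,-8.5,-13,0,0,0],[9,-11,-13,0,0,0]]

```text
clock: 4.35
eef_pos: [511.2, -78.8, 220.4]
tool_rot: [-3.141, 0.001, 0.0]
force: [0.1, 0.8, -1.0]
width: 40.4
gripper_force: 60.7
```

>>> send_rows:
  rows:
    - [[2,-2.4,0,0,0,0],[4,-4.8,0,0,0,0],[6,-7,0,0,0,0],[7,-8.4,0,0,0,0],[7.4,-8.8,0,0,0,0],[7.4,-8.8,0,0,0,0],[7.4,-8.8,0,0,0,0]]

```text
clock: 5.05
eef_pos: [583.7, 5.6, 220.8]
tool_rot: [3.141, 0.001, -0.002]
force: [-0.6, -0.1, -0.4]
width: 40.7
gripper_force: 60.7
```

>>> send_rows:
  rows:
    - [[0.1,-0.1,1,0,0,0],[0.1,-0.1,3.5,0,0,0],[0.1,-0.1,6.5,0,0,0],[0.1,-0.1,9,0,0,0],[0.1,-0.1,10.5,0,0,0],[0.1,-0.1,11.2,0,0,0],[0.1,-0.1,11.5,0,0,0],[0.1,-0.1,11.5,0,0,0],[0.1,-0.1,11.5,0,0,0]]

```text
clock: 5.95
eef_pos: [586.4, 8.1, 106.9]
tool_rot: [3.142, -0.002, -0.0]
force: [0.8, -0.0, -1.2]
width: 40.4
gripper_force: 60.7
```

Run:
```python
from h import *
d=snap('side','s2'); s=ctrl.read_state(); print(s['eef_pos'],s['force']); p=d['pixels'][130:290,230:430,::-1]
cv2.imwrite('pics/s2c.png',cv2.resize(p,None,fx=3.5,fy=3.5,interpolation=cv2.INTER_CUBIC))
```

```text
[586.34727633   8.15652753 106.88908593] [-0.11667403  1.05347613 -1.29488401]
```

View pics/s2c.png

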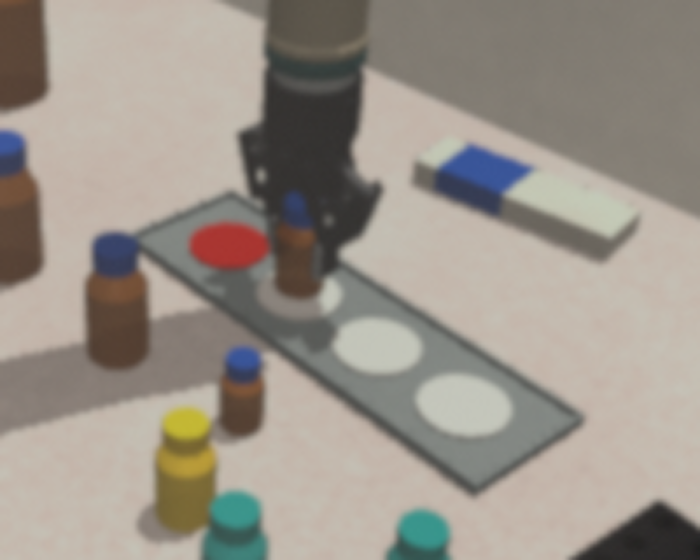

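Bottle 2 is upright over the second coaster, at about (297,290). Lowering it slowly until it touches.

>>> send_rows:
  rows:
    - [[0,0,0.2,0,0,0],[0,0,0.35,0,0,0],[0,0,0.45,0,0,0],[0,0,0.5,0,0,0],[0,0,0.5,0,0,0]]

```text
clock: 6.5
eef_pos: [585.7, 8.2, 100.9]
tool_rot: [-3.142, 0.0, -0.0]
force: [-0.1, 0.9, 0.1]
width: 40.7
gripper_force: 60.8
```

>>> send_rows:
  rows:
    - [[0,0,0.05,0,0,0],[0,0,0.1,0,0,0],[0,0,0.1,0,0,0]]

```text
clock: 6.8
eef_pos: [585.7, 8.1, 100.8]
tool_rot: [-3.141, -0.0, -0.0]
force: [-2.0, 0.5, 7.7]
width: 40.3
gripper_force: 61.6
```

Contact at about 8 N. Releasing, then rising.

>>> send_rows:
  rows:
    - [[0,0,0,0,0,0],[0,0,0,0,0,0],[0,0,0,0,0,0],[0,0,0,0,0,0],[0,0,0,0,0,0],[0,0,0,0,0,0]]
  grip: 80

```text
clock: 7.4
eef_pos: [585.7, 8.2, 99.9]
tool_rot: [3.142, -0.0, -0.0]
force: [0.4, -0.8, -0.6]
width: 58.7
gripper_force: 0.0
```

>>> send_rows:
  rows:
    - [[0,0,-0.5,0,0,0],[0,0,-2,0,0,0],[0,0,-4.5,0,0,0],[0,0,-8,0,0,0],[0,0,-11,0,0,0],[0,0,-13,0,0,0],[0,0,-13,0,0,0]]

```text
clock: 8.1
eef_pos: [587.5, 7.8, 234.1]
tool_rot: [-3.141, -0.007, -0.0]
force: [0.1, -0.8, -0.0]
width: 58.6
gripper_force: 0.0
```

>>> send_rows:
  rows:
    - [[-1.5,0.8,0,0,0,0],[-5,2.7,0,0,0,0],[-8.5,4.7,0,0,0,0],[-12,6.6,0,0,0,0],[-13.6,7.5,0,0,0,0],[-14,7.7,1,0,0,0],[-14,7.7,4,0,0,0],[-14,7.7,7,0,0,0],[-14,7.7,7.8,0,0,0],[-14,7.7,7.8,0,0,0]]

```text
clock: 9.1
eef_pos: [444.9, -68.9, 151.2]
tool_rot: [-3.141, 0.003, -0.001]
force: [-0.1, 0.5, 0.3]
width: 58.7
gripper_force: 0.0
```

>>> send_rows:
  rows:
    - [[0,0,0,0,0,0],[0,0,0,0,0,0]]

```text
clock: 9.3
eef_pos: [446.4, -68.9, 152.9]
tool_rot: [3.141, -0.002, -0.0]
force: [0.1, 0.3, -0.3]
width: 58.3
gripper_force: 0.0
```

>>> send_rows:
  rows:
    - [[-0.05,0,1,0,0,0],[-0.05,0,2.5,0,0,0],[-0.05,0,4,0,0,0],[-0.05,0,5.5,0,0,0],[-0.05,0,6.5,0,0,0],[-0.05,0,6.9,0,0,0],[-0.05,0,6.9,0,0,0],[-0.05,0,6.9,0,0,0]]

```text
clock: 10.1
eef_pos: [445.3, -68.7, 82.9]
tool_rot: [3.141, -0.0, -0.0]
force: [0.5, 0.4, -0.8]
width: 58.6
gripper_force: 0.0
```

>>> send_rows:
  rows:
    - [[0,0,0,0,0,0],[0,0,0,0,0,0],[0,0,0,0,0,0],[0,0,0,0,0,0],[0,0,0,0,0,0],[0,0,0,0,0,0],[0,0,0,0,0,0]]
  grip: 255

```text
clock: 10.8
eef_pos: [445.5, -68.8, 83.6]
tool_rot: [-3.141, -0.001, -0.0]
force: [-0.6, 0.2, 5.3]
width: 32.2
gripper_force: 59.5
```

>>> send_rows:
  rows:
    - [[0,0,-1,0,0,0],[0,0,-3.5,0,0,0],[0,0,-7.5,0,0,0],[0,0,-11.5,0,0,0],[0,0,-14,0,0,0],[1,-1.2,-14,0,0,0],[3,-3.5,-14,0,0,0],[5.2,-6,-14,0,0,0],[7.4,-8.5,-14,0,0,0],[9.6,-11,-14,0,0,0]]

```text
clock: 11.8
eef_pos: [541.8, 42.4, 223.1]
tool_rot: [-3.141, -0.0, -0.0]
force: [0.5, -0.4, -0.1]
width: 32.3
gripper_force: 59.5
```

>>> send_rows:
  rows:
    - [[2.2,-2.5,0,0,0,0],[4,-4.5,0,0,0,0],[4.7,-5.4,0,0,0,0],[4.9,-5.6,0,0,0,0],[4.9,-5.6,0,0,0,0],[4.9,-5.6,2,0,0,0],[4.9,-5.6,5,0,0,0],[4.9,-5.6,8,0,0,0],[4.9,-5.6,9,0,0,0],[4.9,-5.6,9,0,0,0]]

```text
clock: 12.8
eef_pos: [588.9, 95.8, 132.1]
tool_rot: [3.141, 0.003, -0.002]
force: [-0.1, -0.9, -0.4]
width: 32.4
gripper_force: 59.6
```

>>> send_rows:
  rows:
    - [[0,0,0.5,0,0,0],[0,0,1.5,0,0,0],[0,0,2.4,0,0,0],[0,0,3,0,0,0],[0,0,3.3,0,0,0],[0,0,3.4,0,0,0],[0,0,3.4,0,0,0],[0,0,3.4,0,0,0]]

```text
clock: 13.6
eef_pos: [590.4, 97.1, 99.1]
tool_rot: [3.142, -0.0, -0.0]
force: [0.6, -1.0, -1.3]
width: 32.1
gripper_force: 59.6
```

>>> send_rows:
  rows:
    - [[0,0,0.2,0,0,0],[0,0,0.4,0,0,0],[0,0,0.55,0,0,0],[0,0,0.6,0,0,0],[0,0,0.65,0,0,0],[0,0,0.65,0,0,0]]

```text
clock: 14.2
eef_pos: [590.1, 97.2, 92.7]
tool_rot: [-3.141, 0.0, -0.0]
force: [-1.3, 1.0, 2.3]
width: 32.5
gripper_force: 60.0
```

Touching. A hair more, then release and rise.

>>> send_rows:
  rows:
    - [[0,0,0.05,0,0,0],[0,0,0.05,0,0,0]]

```text
clock: 14.4
eef_pos: [590.1, 97.2, 92.6]
tool_rot: [-3.141, 0.0, -0.0]
force: [-2.6, -0.2, 7.5]
width: 32.1
gripper_force: 60.5
```

>>> send_rows:
  rows:
    - [[0,0,0,0,0,0],[0,0,0,0,0,0],[0,0,0,0,0,0],[0,0,0,0,0,0],[0,0,0,0,0,0],[0,0,0,0,0,0]]
  grip: 100

```text
clock: 15.0
eef_pos: [590.2, 97.2, 91.8]
tool_rot: [3.141, 0.0, -0.0]
force: [0.5, -0.2, 0.6]
width: 51.9
gripper_force: 0.0
```

>>> send_rows:
  rows:
    - [[0,0,-0.5,0,0,0],[0,0,-2,0,0,0],[0,0,-4.5,0,0,0],[0,0,-8,0,0,0],[0,0,-11.5,0,0,0],[0,0,-14,0,0,0],[0,0,-14,0,0,0]]

```text
clock: 15.7
eef_pos: [592.3, 96.7, 236.9]
tool_rot: [-3.141, -0.008, -0.001]
force: [0.5, -0.2, 0.2]
width: 52.3
gripper_force: 0.0
```

>>> send_rows:
  rows:
    - [[-1.5,0.4,0,0,0,0],[-5,1.3,0,0,0,0],[-9,2.3,0,0,0,0],[-13,3.4,0,0,0,0],[-15.3,4,0,0,0,0],[-15.8,4.1,1,0,0,0],[-15.8,4.1,3,0,0,0],[-15.8,4.1,4.5,0,0,0],[-15.8,4.1,4.5,0,0,0],[-15.8,4.1,4.5,0,0,0]]
  grip: 45

```text
clock: 16.7
eef_pos: [432.2, 56.0, 187.2]
tool_rot: [3.142, 0.0, -0.001]
force: [-0.6, 0.2, 0.1]
width: 70.3
gripper_force: 0.0
```

Run:
```python
from m import *
for n in('top','side'): snap(n,n+'3')
s=ctrl.read_state();print(s['eef_pos'],s['width'])
d=dict(np.load('pics/side3.npz')); p=d['pixels'][130:290,200:400,::-1]
cv2.imwrite('pics/s3c.png',cv2.resize(p,None,fx=3.5,fy=3.5,interpolation=cv2.INTER_CUBIC))
```

```text
[432.60509694  56.11603116 187.5614771 ] 70.38059670415537
```

View pics/s3c.png

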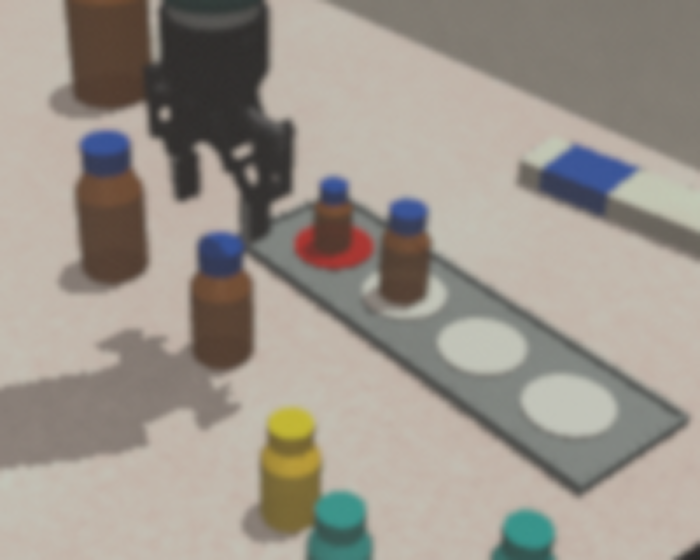

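Bottles 1 and 2 stand centred on their coasters, at about (333,240) and (403,285). The gripper is above bottle 3. Going down.

>>> send_rows:
  rows:
    - [[0,0,1,0,0,0],[0,0,2.5,0,0,0],[0,0,4,0,0,0],[0,0,5.5,0,0,0],[0,0,7,0,0,0],[0,0,7.7,0,0,0],[0,0,7.9,0,0,0],[0,0,7.9,0,0,0],[0,0,7.9,0,0,0]]

```text
clock: 17.7
eef_pos: [432.5, 56.2, 108.3]
tool_rot: [3.142, -0.001, -0.0]
force: [0.8, 0.1, 0.6]
width: 70.2
gripper_force: 0.0
```

>>> send_rows:
  rows:
    - [[0,0,0,0,0,0],[0,0,0,0,0,0],[0,0,0,0,0,0],[0,0,0,0,0,0],[0,0,0,0,0,0],[0,0,0,0,0,0],[0,0,0,0,0,0]]
  grip: 255

```text
clock: 18.4
eef_pos: [432.5, 56.2, 108.8]
tool_rot: [-3.141, -0.001, -0.0]
force: [-1.2, -0.8, 8.2]
width: 48.6
gripper_force: 60.7
```

>>> send_rows:
  rows:
    - [[0,0,-1,0,0,0],[0,0,-3.5,0,0,0],[0,0,-7,0,0,0],[0,0,-10.5,0,0,0],[0,0,-13,0,0,0],[1,0.9,-13,0,0,0],[3,2.8,-13,0,0,0],[5.2,4.9,-13,0,0,0],[7.4,6.9,-13,0,0,0],[9.6,9,-13,0,0,0]]

```text
clock: 19.4
eef_pos: [528.9, -34.8, 236.8]
tool_rot: [-3.141, 0.001, -0.0]
force: [0.4, 0.2, -1.8]
width: 48.4
gripper_force: 62.4
```

>>> send_rows:
  rows:
    - [[2.2,2,0,0,0,0],[4,3.8,0,0,0,0],[5,4.7,0,0,0,0],[5.2,4.9,0,0,0,0],[5.2,4.9,0,0,0,0],[5.2,4.9,2,0,0,0],[5.2,4.9,5,0,0,0],[5.2,4.9,7.5,0,0,0],[5.2,4.9,8,0,0,0],[5.2,4.9,8,0,0,0]]

```text
clock: 20.4
eef_pos: [579.3, -82.1, 157.3]
tool_rot: [-3.141, 0.002, 0.0]
force: [-0.3, 0.1, -1.9]
width: 48.3
gripper_force: 62.4
```

>>> send_rows:
  rows:
    - [[0,0,0.5,0,0,0],[0,0,1.5,0,0,0],[0,0,2.4,0,0,0],[0,0,3,0,0,0],[0,0,3.4,0,0,0],[0,0,3.5,0,0,0],[0,0,3.5,0,0,0],[0,0,3.5,0,0,0]]

```text
clock: 21.2
eef_pos: [580.4, -82.9, 123.1]
tool_rot: [3.141, -0.0, -0.0]
force: [-0.7, -1.0, -1.3]
width: 48.4
gripper_force: 62.4
```

>>> send_rows:
  rows:
    - [[0.05,-0.05,0.2,0,0,0],[0.05,-0.05,0.35,0,0,0],[0.05,-0.05,0.45,0,0,0],[0.05,-0.05,0.5,0,0,0],[0.05,-0.05,0.55,0,0,0],[0.05,-0.05,0.55,0,0,0]]

```text
clock: 21.8
eef_pos: [580.7, -82.3, 117.9]
tool_rot: [-3.141, -0.0, -0.0]
force: [-1.5, 0.9, 3.8]
width: 48.6
gripper_force: 63.0
```

>>> send_rows:
  rows:
    - [[0,0,0.05,0,0,0],[0,0,0.05,0,0,0]]

```text
clock: 22.0
eef_pos: [580.6, -82.3, 117.9]
tool_rot: [-3.141, -0.0, -0.0]
force: [-2.8, 1.2, 8.6]
width: 48.5
gripper_force: 63.5
```

>>> send_rows:
  rows:
    - [[0,0,0,0,0,0],[0,0,0,0,0,0],[0,0,0,0,0,0],[0,0,0,0,0,0],[0,0,0,0,0,0],[0,0,0,0,0,0]]
  grip: 50

```text
clock: 22.6
eef_pos: [580.7, -82.3, 116.8]
tool_rot: [3.142, 0.0, -0.0]
force: [0.4, -0.4, 0.7]
width: 68.7
gripper_force: 0.0
```

>>> send_rows:
  rows:
    - [[0,0,-0.5,0,0,0],[0,0,-2,0,0,0],[0,0,-4.5,0,0,0],[0,0,-8,0,0,0],[0,0,-11,0,0,0],[0,0,-13,0,0,0],[0,0,-13,0,0,0]]

```text
clock: 23.3
eef_pos: [582.2, -83.2, 251.1]
tool_rot: [3.141, -0.007, -0.0]
force: [0.6, -0.2, 0.2]
width: 68.5
gripper_force: 0.0
```

>>> send_rows:
  rows:
    - [[-0.7,-1.5,0,0,0,0],[-2.5,-5,0,0,0,0],[-4.5,-9,0,0,0,0],[-6.5,-13.2,0,0,0,0],[-8.6,-17.4,0,0,0,0],[-10.6,-21.5,0,0,0,0],[-12.5,-25.5,0,0,0,0],[-13.8,-28,0,0,0,0],[-14.3,-29,0,0,0,0],[-14.3,-29,0,0,0,0]]
  grip: 22

```text
clock: 24.3
eef_pos: [437.1, 208.8, 246.8]
tool_rot: [3.142, 0.001, 0.003]
force: [-0.2, -0.7, -0.2]
width: 78.2
gripper_force: 0.0
```

>>> send_rows:
  rows:
    - [[0,0,1,0,0,0],[0,0,2.5,0,0,0],[0,0,3.8,0,0,0],[0,0,4,0,0,0],[0,0,4,0,0,0],[0,0,4,0,0,0]]

```text
clock: 24.9
eef_pos: [438.3, 207.2, 207.1]
tool_rot: [3.142, -0.001, -0.001]
force: [0.0, -0.8, -0.5]
width: 78.0
gripper_force: 0.0
```

Run:
```python
from m import *
d=snap('side','side4')
s=ctrl.read_state();print(s['eef_pos'],s['width'])
p=d['pixels'][110:270,180:380,::-1]
cv2.imwrite('pics/s4c.png',cv2.resize(p,None,fx=3.5,fy=3.5,interpolation=cv2.INTER_CUBIC))
```

```text
[438.27024944 207.40533172 207.30804928] 77.91290953713364
```

View pics/s4c.png

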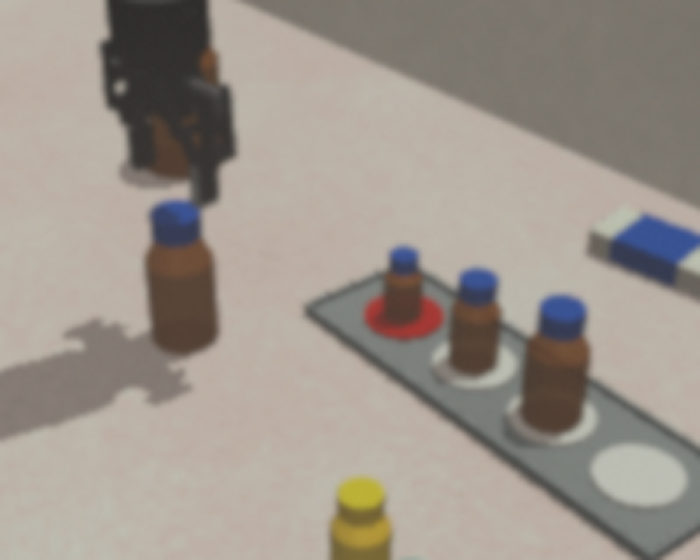

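Bottles 1, 2 and 3 stand in order on their coasters, and the gripper is centred above bottle 4 at about (178,220). Going down to TCP z ≈ 127, since the cap top is at 122.

>>> send_rows:
  rows:
    - [[0,0,1,0,0,0],[0,0,2.5,0,0,0],[0,0,4,0,0,0],[0,0,5.5,0,0,0],[0,0,7,0,0,0],[0,0,7.8,0,0,0],[0,0,8,0,0,0],[0,0,8,0,0,0],[0,0,8,0,0,0]]

```text
clock: 25.85
eef_pos: [438.1, 207.8, 127.4]
tool_rot: [-3.141, -0.001, -0.0]
force: [0.4, -0.1, -0.2]
width: 77.9
gripper_force: 0.0
```

>>> send_rows:
  rows:
    - [[0,0,0,0,0,0],[0,0,0,0,0,0],[0,0,0,0,0,0],[0,0,0,0,0,0],[0,0,0,0,0,0],[0,0,0,0,0,0],[0,0,0,0,0,0]]
  grip: 255

```text
clock: 26.55
eef_pos: [438.2, 207.6, 127.9]
tool_rot: [-3.141, -0.001, -0.001]
force: [-0.7, -0.5, 8.2]
width: 55.8
gripper_force: 62.4
```

>>> send_rows:
  rows:
    - [[0,0,-1,0,0,0],[0,0,-3.5,0,0,0],[0,0,-7,0,0,0],[0,0,-10.5,0,0,0],[0,0,-13.5,0,0,0],[0,0.5,-15,0,0,0],[0.5,2,-15,0,0,0],[1.4,4.5,-15,0,0,0],[2.5,7.5,-15,0,0,0],[3.6,10.5,-15,0,0,0]]

```text
clock: 27.55
eef_pos: [473.3, 101.7, 276.6]
tool_rot: [3.141, 0.001, 0.001]
force: [0.3, -0.3, -2.5]
width: 56.2
gripper_force: 64.4
```

>>> send_rows:
  rows:
    - [[1.1,3,0,0,0,0],[2.3,6.2,0,0,0,0],[3.5,9.4,0,0,0,0],[4.7,12.6,0,0,0,0],[5.9,15.8,0,0,0,0],[7.1,19,0,0,0,0],[8.3,22.2,0,0,0,0],[9.4,25,0,0,0,0],[10,26.8,0,0,0,0],[10.2,27.5,0,0,0,0]]

```text
clock: 28.55
eef_pos: [575.1, -175.0, 276.5]
tool_rot: [3.14, 0.001, -0.003]
force: [-0.1, -0.2, -1.7]
width: 55.8
gripper_force: 64.3
```

>>> send_rows:
  rows:
    - [[0,0,0,0,0,0],[0,0,0,0,0,0],[0,0,1.5,0,0,0],[0,0,4,0,0,0],[0,0,6.5,0,0,0],[0,0,8.5,0,0,0],[0,0,9.5,0,0,0],[0,0,10,0,0,0],[0,0,10,0,0,0],[0,0,10,0,0,0]]

```text
clock: 29.55
eef_pos: [576.1, -172.4, 177.7]
tool_rot: [3.141, -0.001, -0.0]
force: [0.3, 0.4, -2.5]
width: 56.0
gripper_force: 64.4
```

>>> send_rows:
  rows:
    - [[0,0,0.7,0,0,0],[0,0,1.7,0,0,0],[0,0,2.6,0,0,0],[0,0,3.2,0,0,0],[0,0,3.5,0,0,0],[0,0,3.7,0,0,0],[0,0,3.85,0,0,0],[0,0,3.95,0,0,0],[0,0,4,0,0,0],[0,0,4,0,0,0]]

```text
clock: 30.55
eef_pos: [575.8, -172.4, 137.1]
tool_rot: [3.141, -0.0, -0.0]
force: [-0.2, 0.2, -1.4]
width: 55.8
gripper_force: 64.4
```

>>> send_rows:
  rows:
    - [[0,0,0.05,0,0,0],[0,0,0.1,0,0,0],[0,0,0.1,0,0,0]]

```text
clock: 30.85
eef_pos: [575.9, -172.5, 137.0]
tool_rot: [-3.141, -0.001, -0.0]
force: [-1.9, -0.1, 7.1]
width: 55.9
gripper_force: 65.1
```

>>> send_rows:
  rows:
    - [[0,0,0,0,0,0],[0,0,0,0,0,0],[0,0,0,0,0,0],[0,0,0,0,0,0],[0,0,0,0,0,0],[0,0,0,0,0,0]]
  grip: 30

```text
clock: 31.45
eef_pos: [575.7, -172.3, 135.9]
tool_rot: [3.142, 0.0, -0.0]
force: [-0.2, 0.6, -0.1]
width: 75.3
gripper_force: 0.0
```

>>> send_rows:
  rows:
    - [[0,0,-0.5,0,0,0],[0,0,-2,0,0,0],[0,0,-4.5,0,0,0],[0,0,-8,0,0,0],[0,0,-11,0,0,0],[0,0,-14,0,0,0],[0,0,-16,0,0,0],[0,0,-16,0,0,0]]

```text
clock: 32.25
eef_pos: [576.8, -173.5, 300.3]
tool_rot: [3.139, -0.007, -0.001]
force: [-0.0, -0.5, -0.2]
width: 75.5
gripper_force: 0.0
```

>>> send_rows:
  rows:
    - [[0,1,0,0,0,0],[0,4,0,0,0,0],[0,8,0,0,0,0],[0,12,0,0,0,0],[0,15,0,0,0,0],[0,18,0,0,0,0],[0,20,0,0,0,0],[0,20,0,0,0,0],[0,20,0,0,0,0]]

```text
clock: 33.15
eef_pos: [574.9, -372.4, 294.7]
tool_rot: [-3.14, 0.002, -0.002]
force: [0.0, 0.7, -0.1]
width: 75.3
gripper_force: 0.0
```

Run:
```python
from m import *
t=snap('top','top5'); s=snap('side','side5')
G={1:(590.6,97.2),2:(585.7,7.4),3:(580.9,-82.5),4:(576,-172.4)}
for k,g in G.items():
    sp=(SP[k][0],SP[k][1]+9,SP[k][2]+9)
    r=[(d,)+near(blobs(d,*BL),d,g,sp) for d in(t,s)]
    f=fit([x[:2] for x in r],*sp,g); print(k,(f.x-g).round(1),f.fun.round(1))
p=t['pixels'][70:310,80:460,::-1]; cv2.imwrite('pics/t5c.png',cv2.resize(p,None,fx=2.1,fy=2.1,interpolation=cv2.INTER_CUBIC))
```

```text
1 [0. 1.] [-0.2 -0.4 -0.1  0.8]
2 [0.9 1.7] [-0.2 -0.3 -0.1  0.7]
3 [13.6 53.9] [ 13.3  -4.5 -11.6  -9.6]
4 [ 28.1 101. ] [ 29.   -9.4 -24.4 -20.3]
```

View pics/side5.png

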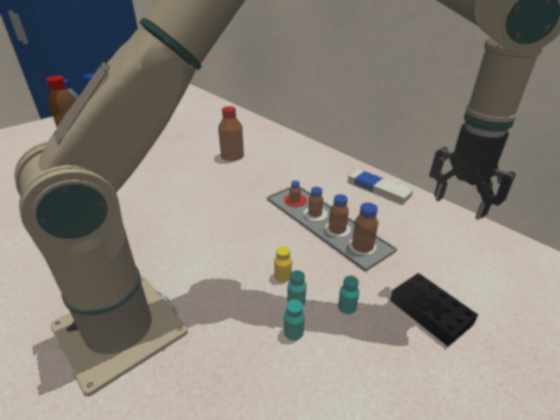

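View pics/t5c.png

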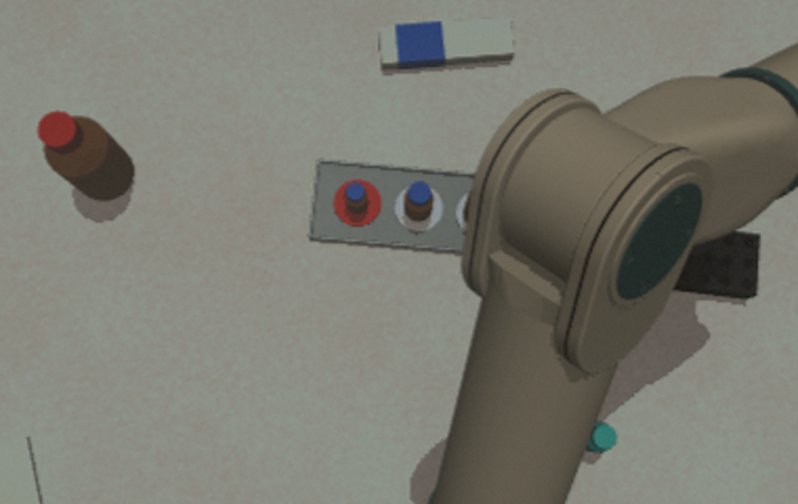

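The side view shows all four upright in order at (295,192), (316,203), (339,215) and (365,230), with the rack and the waste bottle where they were. In the top view the arm hides bottles 3 and 4, so I'll check those two from the side camera and then hand in.

Run:
```python
from m import *
s=dict(np.load('pics/side5.npz')); ok=True
for k,g in {1:(590.6,97.2),2:(585.7,7.4),3:(580.9,-82.5),4:(576,-172.4)}.items():
    sp=(SP[k][0],SP[k][1]+9,SP[k][2]+9); c=near(blobs(s,*BL),s,g,sp)[0]
    e=fit([(s,c)],*sp,g).x-g; print(k,e.round(1)); ok&=np.hypot(*e)<7
st=ctrl.read_state(); print(st['clock'],abs(st['qd']).max())
if ok: print(ctrl.finish_job())
```

```text
1 [3.3 3.9]
2 [3.5 4. ]
3 [2.  2.7]
4 [2.4 1.5]
33.25 0.015125670823531608
the job is handed in; nothing more can be done
None
```

All four bottles stand upright in height order from the red coaster to the far white one, within about 5 mm of centre by camera (3 and 4 by side camera only); the rack and red-capped bottle were left alone, and the job is handed in at 33 s.

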